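# Refit the cover of an instrument housing and close its three captive clamp knobs

## Task

Take the cover out of its storage stand (it can be laid down on the table and taken again by its handle) and set it handle up and flat into the frame on top of the open housing, while all three clamp knobs are still open. Then turn the knobs clockwise fully to their end stops so that their lugs hold the cover down: first the two that face each other at the ends of the housing, in either order, and last the single one on the side toward the robot. Leave the tape roll, the box and the blower alone.

Things in the scene. Friction and masses are not known exactly. Their poses are not given: they have to be found in the camera images.
- housing: Fixed open grey metal box 124 x 154 mm (x, y), top at z = 45 mm; origin: centre of its underside, -x toward the robot. A raised aluminium frame on top, 8 mm high, opening 107 x 137 mm, flared to 116 x 146 mm at its rim, guides the cover onto a ledge at z = 45 mm. Round ears of radius 19 mm, level with the top, carry clamp knobs: at its ends (0, 93), (0, -93) and at (-78, 0) mm.
- seat (a point): Centre of the seat for the cover, on the housing, 45 mm above its underside: the cover's origin belongs here, with the cover's y axis along the housing's y axis, either way round.
- cover: Loose aluminium plate 100 x 130 x 8 mm (x, y, z), about 0.3 kg; origin: centre of the underside, z to the handle side. Steel bridge handle: bar 70 mm along y, 12 mm thick in x, z 28 to 40 mm, on posts at y = +-29 mm. At the start it stands upright in the stand on a 130 mm edge, x axis down, handle away from the robot. Same after half a turn about z.
- stand: Fixed grey storage stand, base 90 x 170 x 6 mm (x, y, z), origin at the centre of its underside. An upright slot along y, 11 mm wide and 136 mm long between cheeks that reach to z = 32 mm, holds the cover's lowest 26 mm; slot floor at z = 6 mm. The cover is drawn out upward.
- knob_left_grip (a point): Middle of the grey wing of the clamp knob at the housing's +y end, on its turning axis, 87 mm above the housing's underside. The wing is 64 mm long (point x), 13 mm thick (point y), 26 mm high (z -13 to +13 mm). Below it, 26 to 32 mm under this point, a steel lug 14 mm wide reaches 44 mm from the axis along point +x.
- knob_right_grip (a point): The same for the knob at the housing's -y end.
- knob_near_grip (a point): The same for the knob on the housing's side toward the robot (-x).
- knob_left (a joint): Angle of the left knob, rad: 0 open stop (lug along the edge of the housing, clear of the cover), grows clockwise seen from above, 1.5 end stop (lug pointing inward over the cover's edge, 2 mm above it). Stiff by about 0.08 N m, stays where left.
- knob_right (a joint): The same for the right knob.
- knob_near (a joint): The same for the near knob.
- tape: Bystander: roll of masking tape 82 x 82 x 19 mm, lying flat; origin at the centre of its underside.
- box: Bystander: flat blue slide box 120 x 85 x 32 mm; origin at the centre of its underside.
- air_blower: Bystander: black rubber blower 54 x 54 x 100 mm, standing upright behind the work; origin at the centre of its underside.

How it is judged:
By the outcome, as a careful person would: the job done as asked, in the order asked, and still so for the second after the job is handed in, with the robot touching nothing.
It also fails if it takes over 72 s, if anything falls off the work surface, if the arm or the gripper's body presses on something with over 40 N, if the wrist force passes 120 N, or if a joint passes its speed limit or range.

## Robot

A 6-joint arm with a two-finger parallel gripper is mounted at the origin on a cart in front of the work surface, level with it; the furniture and walls round the work are solid. World frame = base frame: x ahead of the robot, y to its left, z up, the work surface at z = 0. Lengths are in m, angles in rad, forces in N, time in s.
With the tool pointing down it reaches from about 0.275 to 0.85 m from the base axis. Payload 5.2 kg.
Tool frame: the origin (TCP) lies midway between the tips of the shut fingers; the grasp point (between the pads) lies ctrl.tcp_to_grasp behind it (ctrl.tcp_to_grasp is the distance from the TCP to the grasp point, in m); z points along the fingers, y is the line along which they close (so a half turn about z gives the same grasp; the last joint's range is limited). The gripper opens to 85 mm and grips with 20 to 120 N. Pads are 22 mm wide; open, the fingers measure 114 mm over their backs; the gripper's body (76 mm by 85 mm) begins 54 mm behind the grasp point. The pads swing forward as they close: fully open they stand 13 mm farther back than shut.
Start: joints at [1.082, 0.259, 1.535, -0, 1.348, -0.203], TCP at [0.155, 0.528, 0.231] pointing down, gripper open.
Joint ranges: [-3.14, 3.14], [-0.91, 2.08], [0.19, 2.58], [-1.22, 4.36], [0.22, 2.71], [-3.12, 3.12]. Speed limits (rad/s): [2.57, 2.57, 3.14, 3.14, 3.14, 3.14].

## Interface

Orientations are given as [roll, pitch, yaw] about the fixed x, y, z axes, in that order (R = Rz(yaw) Ry(pitch) Rx(roll)).
In Python, from cell import ctrl, cams, job gives the robot as it stands (ctrl), with the cameras (cams) and the job (job). Calls block until the motion is done:
- ctrl.move_ptp(position, orientation): joint-space move of the TCP to a pose.
- ctrl.movel(position, max_speed=0.15, rot=None, force_limit=None): straight line of the TCP; rot=None keeps the orientation; max_speed is the mean speed in m/s. With force_limit (N) it stops when the force on the tool has changed by that much, and returns True; else False.
- ctrl.movej(angles): joint-space move.
- ctrl.command_gripper(opening, newtons=None): finger opening in m; newtons is the grip in N (None keeps the last); returns when the fingers have stopped.
- ctrl.dwell(seconds).
- ctrl.inverse_kinematics(position, orientation): joint angles nearest the present ones, or None.
- ctrl.state(): the state.
- cams.snapshot(name): name is "scene" or "top" or "wrist"; returns the picture (384x512x3 uint8, red, green, blue); there is no depth.
- cams.camera_params(name): a dict with "intrinsics" (3x3 intrinsics, pixels), "k1" (the pictures are not rectified: a ray, as slopes to the right and down, at radius r is drawn at 1 + k1 r^2 times it, then the intrinsics apply), "rvec" (rotation vector, rad) and "tvec" (3), from world to camera coordinates, as OpenCV has them. Camera axes: x right, y down, z forward; pixel columns grow to the right and rows downward; lengths in m; the calibration is good to about 2 mm. A picture is of the moment at which its call begins: read the wrist's pose just before it. camera_params takes no time and is no camera call; for the wrist camera it gives the pose at the moment of the call.
A pose or a line that the arm cannot do raises ctrl.IKError and nothing moves.
- job.finish_job(): hands the job in; it is judged then, once.
The state is a dict: "time_s": time; "joints": joint angles; "joint_velocities": joint speeds; "joint_torque": joint torques, N m; "ee_pos": TCP position; "eef_rot": TCP orientation; "force": force on the tool from outside, world axes, zero at the start; "wrist_torque": the same for the moment, N m; "finger_gap": finger opening in m; "finger_force": force on a finger pad.
Only numpy, scipy, OpenCV 4.12 (cv2) and the standard library are available. Lean on these libraries where they do the work, as an engineer would, in place of code of your own. Each camera call takes 0.05 s, during which the arm holds its last target. There are 200 camera calls.

## Working session

There is one attempt and no reset: what is moved stays moved. The work goes in short steps, each a Python script; the robot and the scene stay as the last script left them, time stands still between calls to the robot, and variables do not carry over. Pictures are saved under pics/ and viewed, at most 10 in all, crops included, and the job is handed in when it is done.

```bash
ls; mkdir -p pics
python3 - <<'E'
from cell import ctrl, cams, job
import cv2,numpy as np
for n in("scene","top"):
    im=cams.snapshot(n); cv2.imwrite(f"pics/{n}0.png",cv2.resize(im[:,:,::-1],(800,600),interpolation=cv2.INTER_CUBIC))
    np.save(f"pics/{n}0.npy",im)
    p=cams.camera_params(n);R=cv2.Rodrigues(np.array(p["rvec"],float))[0];print(n,p,-R.T@np.array(p["tvec"]).ravel())
print(ctrl.tcp_to_grasp,ctrl.state())
E
```

```text
cell.py
pics
scene {'intrinsics': array([[495.86188807,   0.        , 256.20259985],
       [  0.        , 495.86188807, 197.38795987],
       [  0.        ,   0.        ,   1.        ]]), 'k1': -0.050030658418495556, 'rvec': array([ 2.20314481, -1.23837547,  0.41107022]), 'tvec': array([-0.36286022,  0.38835079,  1.18165082])} [-0.1610133  -0.54097473  1.16627767]
top {'intrinsics': array([[421.40355142,   0.        , 264.11272189],
       [  0.        , 421.40355142, 196.39132606],
       [  0.        ,   0.        ,   1.        ]]), 'k1': -0.013752360391890449, 'rvec': array([ 2.16917532, -2.11753122,  0.16555739]), 'tvec': array([-0.08268695,  0.54922346,  1.50125932])} [ 0.31757394 -0.06868859  1.56738373]
0.0187 {'time_s': 0.1, 'joints': array([ 1.08217742e+00,  2.59274834e-01,  1.53597781e+00,  1.15210351e-05,
        1.34799472e+00, -2.02805741e-01]), 'joint_velocities': array([-8.78357831e-05, -8.81327471e-04, -4.50643645e-03,  1.03188776e-03,
       -1.76732355e-05,  8.58194093e-04]), 'joint_torque': array([ 2.50692487e-03, -4.46971500e+01, -2.91250688e+01, -1.70422209e-04,
        6.14511679e-03, -1.81227807e-05]), 'ee_pos': array([0.15481587, 0.52726884, 0.23055361]), 'eef_rot': array([-3.13997411e+00, -3.44291670e-04,  2.85577666e+00]), 'force': array([-0.69840744, -0.1865945 , -0.26087296]), 'wrist_torque': array([ 0.02705314, -0.04916819,  0.0824302 ]), 'finger_force': 0.0, 'finger_gap': 0.08498441623219187}
```

View pics/scene0.png

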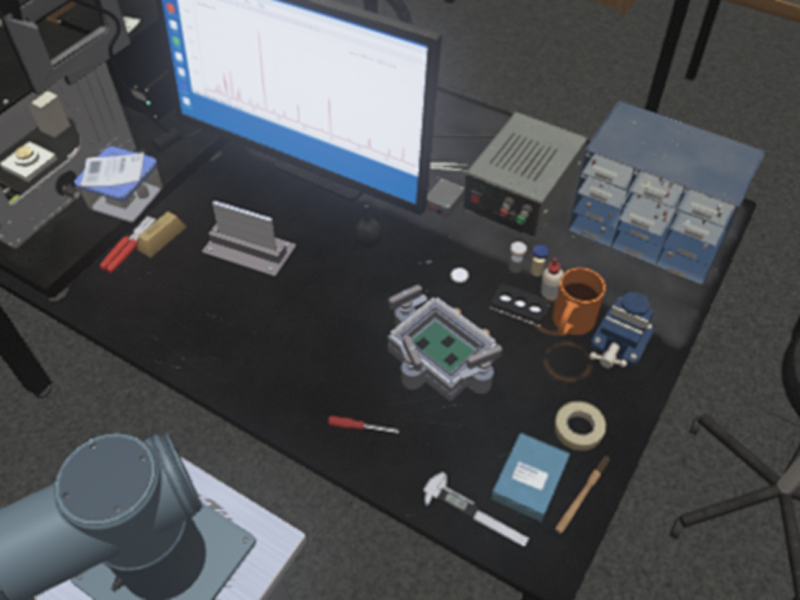

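View pics/top0.png

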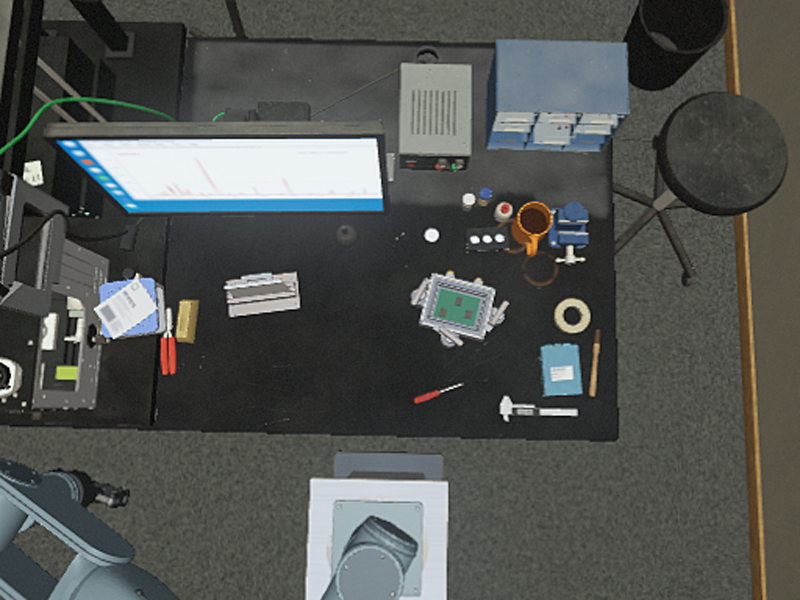

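The scene view shows the stand and cover at about (250,240) and the housing at about (445,345), both in 800x600 pixels. In the top view they are at (262,293) and (457,306). I'll localise them roughly, then look closer with the wrist camera.

```bash
cat > h.py <<'E'
from cell import ctrl, cams, job
import cv2,numpy as np
from scipy.optimize import least_squares
from scipy.spatial.transform import Rotation as Ro
def cam(p):
    R=cv2.Rodrigues(np.array(p["rvec"],float))[0]; t=np.array(p["tvec"],float).ravel(); return R,t
def proj(p,X):
    K=p["intrinsics"]; return cv2.projectPoints(np.atleast_2d(X).astype(float),np.array(p["rvec"],float),np.array(p["tvec"],float),K,np.array([p["k1"],0,0,0.]))[0].reshape(-1,2)
def ray(p,uv):
    R,t=cam(p); a=cv2.undistortPoints(np.array([[uv]],float),p["intrinsics"],np.array([p["k1"],0,0,0.])).ravel()
    d=R.T@np.array([a[0],a[1],1]); return -R.T@t,d
def at_z(p,uv,z):
    c,d=ray(p,uv); return c+d*(z-c[2])/d[2]
def tri(obs):
    A=np.zeros((3,3));b=np.zeros(3)
    for p,uv in obs:
        c,d=ray(p,uv);d=d/np.linalg.norm(d);M=np.eye(3)-np.outer(d,d);A+=M;b+=M@c
    X=np.linalg.solve(A,b); return X,[np.round(proj(p,X)[0]-uv,1) for p,uv in obs]
def shot(n,name):
    p=cams.camera_params(n); im=cams.snapshot(n); np.savez(f"pics/{name}.npz",im=im,**p)
    return p,im
def load(name):
    return dict(np.load(f"pics/{name}.npz"))
def down(yaw): return [np.pi,0,yaw]
def say(*a):
    s=ctrl.state();print(*a,round(s["time_s"],2),np.round(s["ee_pos"],4),np.round(s["eef_rot"],3),"F",np.round(s["force"],1),"gap",round(s["finger_gap"],4),round(s["finger_force"],1))
E
python3 - <<'E'
from h import *
p=cams.camera_params("top")
for n,u,z in(("hous",(457,306),.05),("near",(445,330),.09),("left",(423,290),.09),("right",(495,313),.09),("stand",(262,293),.0),("coverTL",(228,279),.1),("coverTR",(298,272),.1),("s1",(230,315),.006),("s2",(300,308),.006),("s3",(298,272),.006),("blower",(346,236),.05),("mon",(250,210),0.1)):
    print(n,at_z(p,np.array(u)*.64,z))
p=cams.camera_params("wrist");R,t=cam(p);s=ctrl.state();c=-R.T@t
T=Ro.from_euler('xyz',s["eef_rot"]).as_matrix()
print("cam in tool",T.T@(c-s["ee_pos"]),(T.T@R.T).round(3),p["intrinsics"])
E
```

```text
hous [ 0.55437906 -0.1727394   0.05      ]
near [ 0.49263528 -0.14364133  0.09      ]
left [ 0.58313838 -0.09200479  0.09      ]
right [ 0.53417662 -0.25642595  0.09      ]
stand [0.58245349 0.29519011 0.        ]
coverTL [0.59587894 0.35103941 0.1       ]
coverTR [0.61592496 0.19300694 0.1       ]
s1 [0.52617578 0.36731683 0.006     ]
s2 [0.54720296 0.20055543 0.006     ]
s3 [0.63503721 0.20977105 0.006     ]
blower [0.71581934 0.0925943  0.05      ]
mon [0.75897618 0.3111059  0.1       ]
cam in tool [ 0.06765517  0.0002537  -0.14232686] [[-0.    -0.964 -0.267]
 [ 1.    -0.     0.   ]
 [-0.    -0.267  0.964]] [[333.72096161   0.         252.50781156]
 [  0.         333.72096161 196.98047295]
 [  0.           0.           1.        ]]
```

Run:
```python
from h import *
ims=[]
for i,(x,y,z,yaw) in enumerate([(.52,.22,.26,2.1),(.62,.30,.26,2.1),(.60,-.14,.24,1.3),(.50,-.20,.24,1.3)]):
    ctrl.move_ptp([x,y,z],down(yaw)); ctrl.dwell(.15)
    p,im=shot("wrist",f"w{i}"); ims.append(im); say(i)
for k in(0,1):
    a=np.hstack([cv2.resize(i,(800,600),interpolation=cv2.INTER_CUBIC) for i in ims[2*k:2*k+2]])
    for j in(0,1): cv2.imwrite(f"pics/w{2*k+j}.png",a[:,800*j:800*j+800,::-1])
```

```text
0 2.04 [0.5195 0.2209 0.26  ] [ 3.142 -0.     2.102] F [-0.8  1.4  0.1] gap 0.0854 0.0
1 2.82 [0.6194 0.2995 0.2608] [3.141 0.    2.1  ] F [0.2 0.5 0.1] gap 0.0851 0.0
2 4.63 [ 0.6004 -0.1389  0.24  ] [ 3.141 -0.     1.302] F [-0.1 -0.2 -0. ] gap 0.0854 0.0
3 5.38 [ 0.5009 -0.1995  0.24  ] [ 3.141 -0.     1.301] F [ 0.4 -0.3  0. ] gap 0.0854 0.0
```

View pics/w2.png

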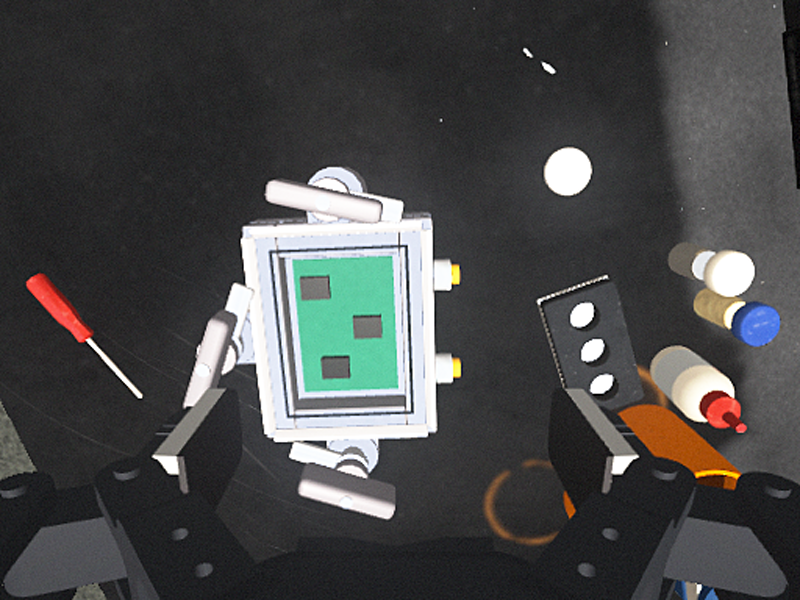

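View pics/w0.png

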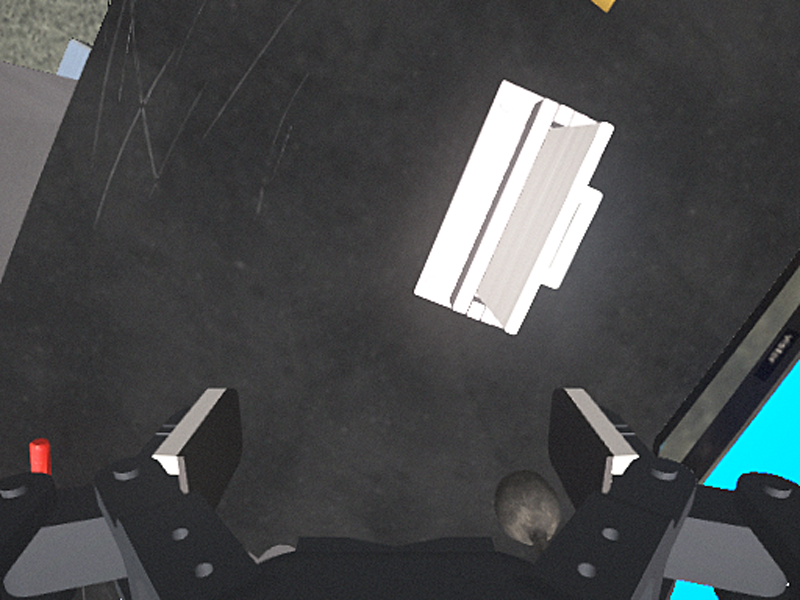

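View pics/w1.png

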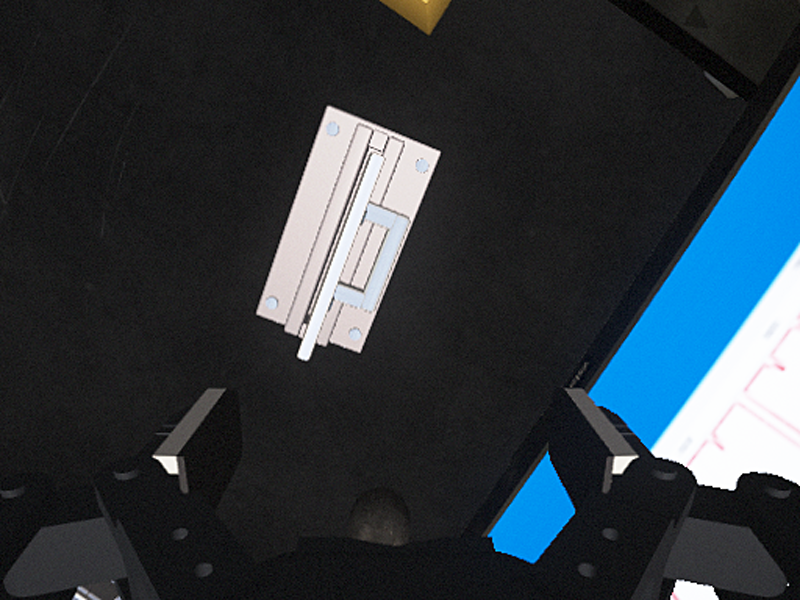

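View pics/w3.png

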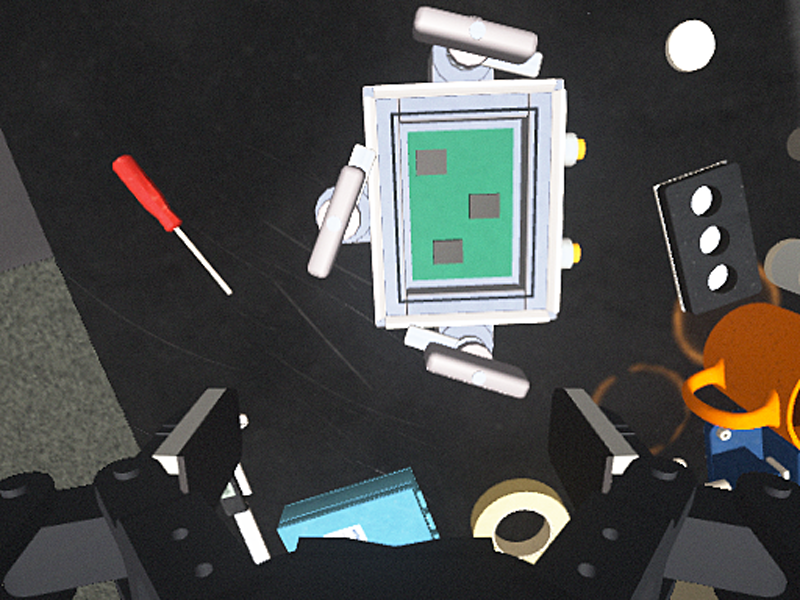

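w2 and w3 show the housing upright, with the left knob at the top, the near knob on the left and the right knob at the bottom. The wing-centre dots are at (321,203) and (347,502) in w2, and (477,30), (345,205) and (478,378) in w3. In w1 the cover's top edge runs from (377,153) to (304,357), and in w0 it runs from about (607,123) to (512,331).

Run:
```python
from h import *
W=[load(f"w{i}") for i in range(4)]
def T(n,a,ua,b,ub):
    X,e=tri([(W[a],np.array(ua)*.64-.18),(W[b],np.array(ub)*.64-.18)]);print(n,X.round(4),e);return X
L=T("left",2,(321,203),3,(477,30));R=T("right",2,(347,502),3,(478,378));N=T("near",2,(209,356),3,(345,205))
print("LR",np.linalg.norm((L-R)[:2]),"mid",(L+R)/2,"yaw",-np.arctan2(*(L-R)[:2]))
m=(L+R)/2; print("near rel",np.linalg.norm((N-m)[:2]),np.arctan2(*(m-N)[1::-1]))
C=[T("TL",2,(243,226),3,(364,88)),T("TR",2,(434,214),3,(566,80)),T("BR",2,(436,433),3,(562,318)),T("BL",2,(264,441),3,(377,327))]
print("mean",np.mean(C,0),[np.linalg.norm(C[i]-C[i-1]).round(4) for i in range(4)])
a=T("cU",0,(607,123),1,(377,154));b=T("cL",0,(512,332),1,(305,357));print("len",np.linalg.norm(a-b),"mid",(a+b)/2,"yaw",-np.arctan2(*(a-b)[:2]))
# wing directions at z=.1
for n,w,p,q in(("L",3,(415,18),(537,46)),("R",3,(425,353),(528,384)),("N",3,(357,150),(316,270))):
    d=at_z(W[w],np.array(q)*.64,.1)-at_z(W[w],np.array(p)*.64,.1);print(n,np.linalg.norm(d),np.arctan2(d[1],d[0]))
def crop(w,x0,y0,x1,y1,W_,H_): 
    im=W[w]["im"][int(y0*.64):int(y1*.64),int(x0*.64):int(x1*.64),::-1]; return cv2.resize(im,(W_,H_),interpolation=cv2.INTER_CUBIC)
cv2.imwrite("pics/c0.png",np.hstack([crop(0,440,90,640,350,400,520),crop(1,240,110,440,370,400,520)]))
```

```text
left [ 0.5754 -0.0821  0.1019] [array([0.1, 0.1]), array([-0.1, -0.1])]
right [ 0.5339 -0.2646  0.0977] [array([-0.1, -0.1]), array([0.1, 0.1])]
near [ 0.488  -0.1468  0.1044] [array([0.3, 0.2]), array([-0.3, -0.2])]
LR 0.18715240660393273 mid [ 0.5546199  -0.1733221   0.09977359] yaw -0.2237009297215232
near rel 0.07171616281525446 -0.3781963375619981
TL [ 0.5127 -0.0845  0.0416] [array([0.4, 0.3]), array([-0.4, -0.4])]
TR [ 0.6353 -0.1115  0.0364] [array([0.8, 0.8]), array([-0.8, -0.8])]
BR [ 0.5984 -0.2561  0.0559] [array([0.6, 0.7]), array([-0.6, -0.7])]
BL [ 0.4799 -0.23    0.0558] [array([0.3, 0.3]), array([-0.4, -0.4])]
mean [ 0.556573   -0.17054741  0.04742297] [np.float64(0.1498), np.float64(0.1257), np.float64(0.1506), np.float64(0.1214)]
cU [0.5739 0.3582 0.1051] [array([0. , 0.1]), array([-0. , -0.1])]
cL [0.5955 0.2316 0.1033] [array([-0.1, -0.5]), array([0.1, 0.5])]
len 0.12840918134311413 mid [0.58469209 0.294891   0.10423357] yaw 0.16902266541732283
L 0.06271430755554146 -0.47004775545409744
R 0.06409165106125114 -0.5798056382519908
N 0.06799135550559252 -2.1976079273737588
```

View pics/c0.png

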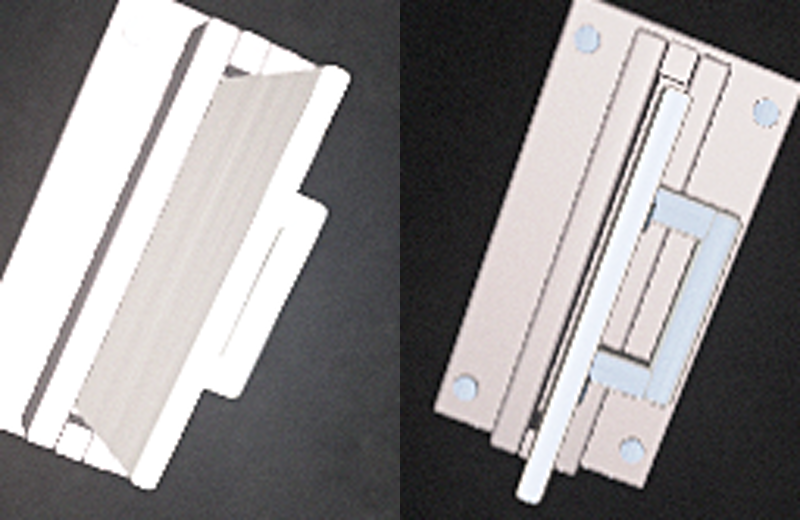

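Run:
```python
from h import *
W=[load(f"w{i}") for i in range(4)]
obs=[]
def add(b,pts):
    for w,uv in pts: obs.append((b,w,np.array(uv)*.64-.18))
add((0,93,100),[(2,(321,203)),(3,(477,30))]);add((0,-93,100),[(2,(347,502)),(3,(478,378))]);add((-78,0,100),[(3,(345,205))])
for b,p2,p3 in(((-62,77,53),(243,226),(364,88)),((62,77,53),(434,214),(566,80)),((62,-77,53),(436,433),(562,318)),((-62,-77,53),(264,441),(377,327))):
    add(b,[(2,p2),(3,p3)])
def f(q,full=False):
    c,s=np.cos(q[2]),np.sin(q[2]);r=[]
    for b,w,uv in obs:
        X=[q[0]+(c*b[0]-s*b[1])/1e3,q[1]+(s*b[0]+c*b[1])/1e3,b[2]/1e3+q[3]];r.append(proj(W[w],X)[0]-uv)
    return np.array(r) if full else np.ravel(r)
r=least_squares(f,[.555,-.173,-.23,0],loss='soft_l1');print(r.x);print(f(r.x,1).round(1).tolist())
def crop(w,x,y,sz=130): 
    im=W[w]["im"];M=np.float32([[400/sz/.64,0,-(x-sz/2)*400/sz],[0,300/(sz*.75)/.64,-(y-sz*.375)*400/sz]]);return cv2.warpAffine(im,M,(400,300),flags=cv2.INTER_CUBIC)[:,:,::-1]
cv2.imwrite("pics/c1.png",np.vstack([np.hstack([crop(3,477,48),crop(3,338,210,190)]),np.hstack([crop(3,470,365),crop(2,328,195,160)])]))
b=[(330,106),(257,315)],[(440,150),(360,352)]
for p,q in b:
    P,Q=[at_z(W[1],np.array(u)*.64,.006) for u in(p,q)];print(P,Q,np.linalg.norm(P-Q),-np.arctan2(*(P-Q)[:2]))
```

```text
[ 0.55580074 -0.17243306 -0.22715447 -0.00532852]
[[2.7, -1.2], [0.1, 1.3], [0.6, -3.4], [0.3, -2.9], [-5.6, 10.6], [-1.6, -0.0], [-1.0, -2.5], [-0.2, 2.2], [1.1, -2.3], [1.5, 0.9], [-1.7, 1.7], [1.6, -0.3], [-0.9, 0.8]]
[0.52453705 0.37010572 0.006     ] [0.54918615 0.20308525 0.006     ] 0.16882955266195224 0.14652368045115072
[0.60891129 0.38380943 0.006     ] [0.63528821 0.21731575 0.006     ] 0.16857013133764748 0.15712010287945313
```

View pics/c1.png

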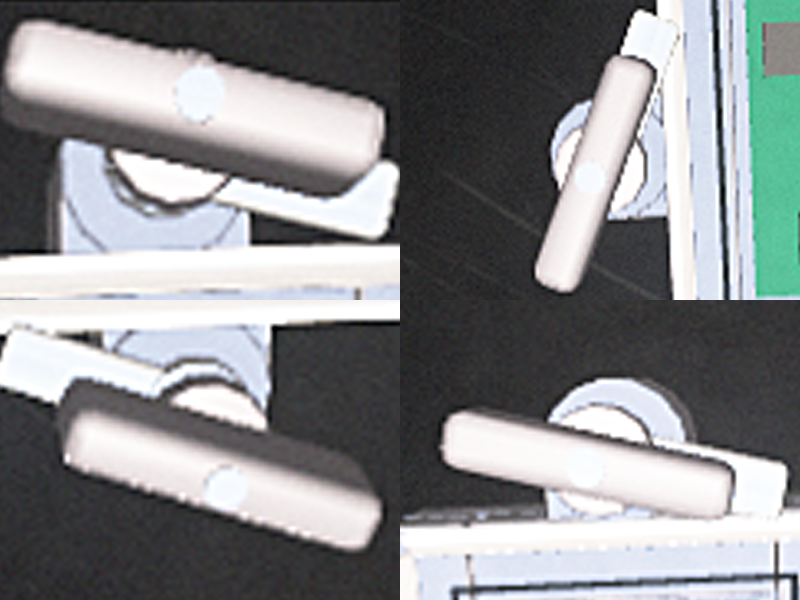

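The crops show the near wing's dot at (333,223) in w3, so my earlier reading was off. All three lugs run along the housing edges, so the knobs are open.

Run:
```python
from h import *
W=[load(f"w{i}") for i in range(4)]
def fit(use):
    obs=[]
    def add(b,pts):
        for w,uv in pts: obs.append((b,w,np.array(uv)*.64-.18))
    if 'd' in use: add((0,93,100),[(2,(322,202.5)),(3,(476,30))]);add((0,-93,100),[(2,(347,502)),(3,(478,377))]);add((-78,0,100),[(3,(333.4,222.8))])
    if 'c' in use:
      for b,p2,p3 in(((-62,77,53),(243,226),(364,88)),((62,77,53),(434,214),(566,80)),((62,-77,53),(436,433),(562,318)),((-62,-77,53),(264,441),(377,327))): add(b,[(2,p2),(3,p3)])
    def f(q):
        c,s=np.cos(q[2]),np.sin(q[2]);r=[]
        for b,w,uv in obs:
            X=[q[0]+(c*b[0]-s*b[1])/1e3,q[1]+(s*b[0]+c*b[1])/1e3,b[2]/1e3+q[3]];r.append(proj(W[w],X)[0]-uv)
        return np.ravel(r)
    r=least_squares(f,[.555,-.173,-.23,0],loss='soft_l1');print(use,r.x.round(4),f(r.x).reshape(-1,2).round(1).tolist());return r.x
fit('d');fit('c');q=fit('dc')
def loc(cx,cy,sz,x,y): return np.array([cx-sz/2+x*sz/400,cy-sz*.375+y*sz/400])*.64
for n,a,b in(("L",(477,48,130,20,55),(477,48,130,375,125)),("R",(470,365,130,80,138),(470,365,130,370,225)),("N",(338,210,190,152,285),(338,210,190,232,68))):
    P,Q=[at_z(W[3],loc(*u),.1) for u in(a,b)];d=Q-P;print(n,P,Q,(P+Q)/2,np.linalg.norm(d),np.arctan2(d[1],d[0])-q[2])
```

```text
d [ 5.548e-01 -1.724e-01 -2.250e-01 -4.000e-04] [[-0.1, -0.2], [0.2, 0.1], [-0.5, -0.3], [0.3, 0.1], [0.0, 0.3]]
c [ 0.5561 -0.1732 -0.2253 -0.0089] [[-0.2, 0.4], [-0.4, -1.1], [-0.1, 2.4], [0.2, -1.1], [1.8, -0.2], [-2.3, 1.2], [2.9, -1.3], [-0.2, 0.5]]
dc [ 0.5553 -0.1724 -0.2247 -0.0046] [[1.1, -0.6], [-0.1, 1.3], [0.3, -2.9], [0.1, -1.8], [1.1, -0.3], [-2.4, 0.4], [-1.8, -2.3], [-0.8, 2.3], [0.6, -2.5], [1.3, 1.3], [-1.8, 1.8], [1.2, 0.2], [-1.2, 1.3]]
L [ 0.54931744 -0.06866051  0.1       ] [ 0.60253976 -0.09377963  0.1       ] [ 0.5759286  -0.08122007  0.1       ] 0.058852240204051554 -0.2162262863923042
R [ 0.50986487 -0.24592314  0.1       ] [ 0.55913387 -0.27821758  0.1       ] [ 0.53449937 -0.26207036  0.1       ] 0.0589098099533304 -0.3554685037178178
N [ 0.46093581 -0.17913422  0.1       ] [ 0.49699596 -0.13171077  0.1       ] [ 0.47896589 -0.15542249  0.1       ] 0.059576161932589994 1.145424565192908
```

```bash
cat >> h.py <<'E'
def tilt(phi,a):
    r=np.array([np.cos(phi),np.sin(phi),0]);l=np.array([-np.sin(phi),np.cos(phi),0]);z=np.cos(a)*r-np.array([0,0,np.sin(a)])
    return Ro.from_matrix(np.c_[l,np.cross(z,l),z]).as_euler('xyz'),z
HC=np.array([.5548,-.1724]);HY=-.225
E
python3 - <<'E'
from h import *
C=np.array([.5847,.2949]);yaw=np.pi/2+.157
for a in(25,30,35):
  for phi in(.0,.15):
    for rho in(.45,.5,.55):
        o,z=tilt(phi,np.radians(a));p=[rho*np.cos(phi),rho*np.sin(phi),.035]
        q=ctrl.inverse_kinematics(p,o); q2=ctrl.inverse_kinematics([p[0],p[1],.15],o)
        print(a,phi,rho,None if q is None else np.round(q,2),q2 is not None)
ctrl.command_gripper(.036,60)
ctrl.move_ptp([*C,.15],down(yaw))
print(ctrl.movel([*C,.074],.12,force_limit=15)); say("at")
ctrl.command_gripper(.0,60); ctrl.dwell(.2); say("grip")
E
```

```text
25 0.0 0.45 None False
25 0.0 0.5 None False
25 0.0 0.55 None False
25 0.15 0.45 None False
25 0.15 0.5 None False
25 0.15 0.55 None False
30 0.0 0.45 None False
30 0.0 0.5 None False
30 0.0 0.55 None True
30 0.15 0.45 None False
30 0.15 0.5 None False
30 0.15 0.55 None True
35 0.0 0.45 None False
35 0.0 0.5 None False
35 0.0 0.55 None True
35 0.15 0.45 None False
35 0.15 0.5 None False
35 0.15 0.55 None True
False
at 8.54 [0.5854 0.2949 0.0747] [ 3.14  -0.     1.727] F [-0.8 -0.4  1.2] gap 0.0359 0.0
grip 9.14 [0.5817 0.2946 0.0752] [-3.136  0.     1.728] F [-9.5 -3.5 10.5] gap 0.0076 58.7
```

Run:
```python
from h import *
for a in(20,25,30,35,40,45,50):
  h=.0675*np.sin(np.radians(a))+.004
  for phi in(.05,):
    out=[]
    for rho in(.45,.5,.53,.56,.6,.65,.7):
        o,z=tilt(phi,np.radians(a));P=[ctrl.inverse_kinematics([rho*np.cos(phi),rho*np.sin(phi),h+d],o) is not None for d in(0,.03,.1)]
        out.append((rho,''.join('01'[k] for k in P)))
    print(a,round(h,3),out)
o,z=tilt(.05,np.radians(35));print(ctrl.inverse_kinematics([.6,.03,.05],o))
```

```text
20 0.027 [(0.45, '000'), (0.5, '000'), (0.53, '000'), (0.56, '000'), (0.6, '111'), (0.65, '101'), (0.7, '011')]
25 0.033 [(0.45, '000'), (0.5, '000'), (0.53, '000'), (0.56, '000'), (0.6, '101'), (0.65, '011'), (0.7, '111')]
30 0.038 [(0.45, '000'), (0.5, '000'), (0.53, '000'), (0.56, '101'), (0.6, '011'), (0.65, '111'), (0.7, '111')]
35 0.043 [(0.45, '000'), (0.5, '000'), (0.53, '001'), (0.56, '111'), (0.6, '111'), (0.65, '111'), (0.7, '111')]
40 0.047 [(0.45, '000'), (0.5, '001'), (0.53, '111'), (0.56, '111'), (0.6, '111'), (0.65, '111'), (0.7, '111')]
45 0.052 [(0.45, '001'), (0.5, '111'), (0.53, '111'), (0.56, '111'), (0.6, '111'), (0.65, '110'), (0.7, '100')]
50 0.056 [(0.45, '011'), (0.5, '111'), (0.53, '111'), (0.56, '111'), (0.6, '101'), (0.65, '001'), (0.7, '001')]
[-0.31483733  0.52984805  2.42461686  2.71623551  0.7870665  -3.0477389 ]
```

Run:
```python
from h import *
q0=ctrl.state()["joints"];print(q0.round(2))
res=[]
for a in(25,30,35):
  h=.0675*np.sin(np.radians(a))+.004
  for rel in np.radians(np.arange(-180,180,30)):
    for rho in(.4,.45,.5,.55,.6):
      for th in(.05,.15):
        o,z=tilt(th+rel,np.radians(a));p=np.array([rho*np.cos(th),rho*np.sin(th),h])
        Q=[ctrl.inverse_kinematics(p+[0,0,d],o) for d in(0,.03,.1)]
        if all(q is not None for q in Q) and max(np.abs(Q[0]-Q[2]))<.7:
            res.append((max(np.abs(Q[2]-q0)),a,round(np.degrees(rel)),rho,th,Q[0].round(2)))
for r in sorted(res,key=lambda r:r[0])[:14]: print(r)
```

```text
[0.3  0.57 1.46 0.   1.12 0.14]
(np.float64(2.0717481538234255), 35, -90, 0.6, 0.05, array([ 0.33,  0.82,  1.51, -0.94,  1.34,  2.35]))
(np.float64(2.0717481538234255), 35, -90, 0.6, 0.15, array([ 0.43,  0.82,  1.51, -0.94,  1.34,  2.35]))
(np.float64(2.1262880124216093), 30, -90, 0.6, 0.05, array([ 0.36,  0.88,  1.49, -0.99,  1.39,  2.4 ]))
(np.float64(2.1262880124216093), 30, -90, 0.6, 0.15, array([ 0.46,  0.88,  1.49, -0.99,  1.39,  2.4 ]))
(np.float64(2.1349459558566872), 35, -90, 0.55, 0.05, array([ 0.36,  0.77,  1.64, -0.94,  1.3 ,  2.42]))
(np.float64(2.1349459558566872), 35, -90, 0.55, 0.15, array([ 0.46,  0.77,  1.64, -0.94,  1.3 ,  2.42]))
(np.float64(2.1764836943671018), 25, -90, 0.6, 0.05, array([ 0.38,  0.94,  1.47, -1.04,  1.45,  2.45]))
(np.float64(2.1764836943671027), 25, -90, 0.6, 0.15, array([ 0.48,  0.94,  1.47, -1.04,  1.45,  2.45]))
(np.float64(2.185706022076592), 35, -120, 0.6, 0.05, array([ 0.23,  0.98,  1.13, -0.68,  1.73,  2.42]))
(np.float64(2.185706022076592), 35, -120, 0.6, 0.15, array([ 0.33,  0.98,  1.13, -0.68,  1.73,  2.42]))
(np.float64(2.1936215810340647), 30, -90, 0.55, 0.05, array([ 0.38,  0.83,  1.62, -0.99,  1.36,  2.48]))
(np.float64(2.1936215810340647), 30, -90, 0.55, 0.15, array([ 0.48,  0.83,  1.62, -0.99,  1.36,  2.48]))
(np.float64(2.1939099502283934), 30, -120, 0.6, 0.05, array([ 0.25,  1.04,  1.09, -0.73,  1.79,  2.43]))
(np.float64(2.1939099502283934), 30, -120, 0.6, 0.15, array([ 0.35,  1.04,  1.09, -0.73,  1.79,  2.43]))
```

Run:
```python
from h import *
a=np.radians(30);th=.12;o,z=tilt(th-np.pi/2,a);p=np.array([.52,.06,.0])
h=.0675*np.sin(a)+.004
for d in(0,.05,.12): print(ctrl.inverse_kinematics(p+[0,0,h+d],o))
s=ctrl.state()["ee_pos"]
ctrl.movel([s[0],s[1],.21],.12); say("up")
ctrl.move_ptp(p+[0,0,h+.12],o); say("over")
im=cams.snapshot("scene");cv2.imwrite("pics/s1.png",im[60:300,100:420,::-1].repeat(2,0).repeat(2,1))
```

```text
[ 0.46217906  0.80806284  1.6863141  -0.99182144  1.3452196   2.51945282]
[ 0.46217906  0.72563559  1.68223534 -0.97708293  1.39310708  2.44591235]
[ 0.46217906  0.61897032  1.65773591 -0.96175935  1.46739162  2.33670636]
up 10.43 [0.5812 0.2944 0.2089] [-3.14   0.     1.728] F [ 0.2  0.8 -3. ] gap 0.0072 58.7
over 12.32 [0.5202 0.0602 0.1577] [ 2.095 -0.     0.12 ] F [-0.3  0.1 -2.5] gap 0.0069 59.0
```

View pics/s1.png

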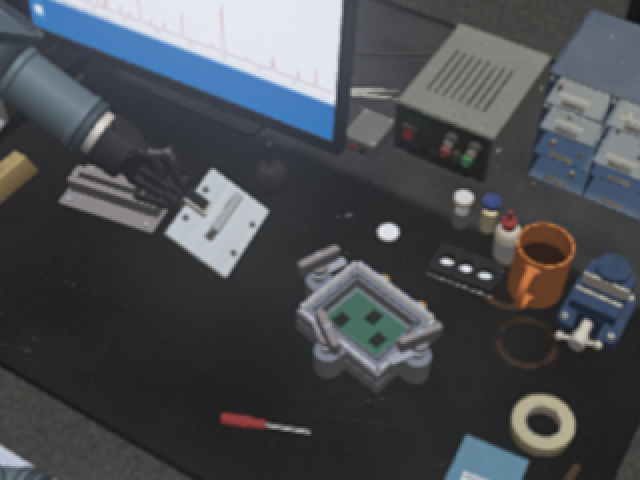

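The cover is held handle up, tilted 30°, and clear of everything. Next I'll lay it down.

Run:
```python
from h import *
a=np.radians(30);th=.12;o,z=tilt(th-np.pi/2,a)
s=ctrl.state()["ee_pos"];h=.0675*np.sin(a)+.004
ctrl.movel([s[0],s[1],h+.015],.12)
print(ctrl.movel([s[0],s[1],h-.008],.03,force_limit=5)); say("touch")
s=ctrl.state()["ee_pos"]; edge=s+.0675*z; print("edge",edge)
ctrl.command_gripper(.022,60); say("open")
ctrl.movel(s-.10*z,.12); say("back")
ctrl.movel(s-.10*z+[0,0,.12],.25)
c=edge[:2]-.05*z[:2]/np.linalg.norm(z[:2]); print("pred centre",c)
np.save("pics/pred.npy",c)
ctrl.command_gripper(.05)
ims=[]
for i,(dx,dy) in enumerate([(0.,0.03),(.05,-.07)]):
    ctrl.move_ptp([c[0]+dx,c[1]+dy,.2],down(1.69)); ctrl.dwell(.15)
    p,im=shot("wrist",f"v{i}"); ims.append(im); say(i); print(proj(p,[*c,.04]))
cv2.imwrite("pics/v.png",np.vstack(ims)[:,:,::-1])
```

```text
True
touch 13.95 [0.5204 0.0599 0.0378] [2.092 0.    0.121] F [ 0.6 -0.4  3.1] gap 0.0071 59.8
edge [0.52736887 0.00186898 0.00404573]
open 14.24 [0.5198 0.0603 0.0364] [2.095e+00 1.000e-03 1.200e-01] F [ 0.1  0.6 -2.7] gap 0.0217 0.6
back 15.22 [0.5097 0.1454 0.0875] [2.095e+00 2.000e-03 1.200e-01] F [ 0.5 -0.5  0.3] gap 0.0218 0.0
pred centre [0.52138326 0.05150941]
0 18.53 [0.5213 0.0818 0.1998] [-3.141  0.     1.69 ] F [-0.   0.3  0.9] gap 0.0501 0.0
[[248.93521982 211.60514412]]
1 19.26 [ 0.571  -0.0174  0.2001] [-3.141 -0.     1.691] F [-0.   0.  -0.5] gap 0.0501 0.0
[[205.7402445   97.53201786]]
```

Run:
```python
from h import *
o=[]
for n,(x0,y0) in(("v0",(169,112)),("v1",(126,0))):
    im=load(n)["im"][y0:y0+200,x0:x0+160]; o.append(cv2.resize(im,(400,500),interpolation=cv2.INTER_CUBIC))
cv2.imwrite("pics/vc.png",np.hstack(o)[:,:,::-1])
```

```text
(no output)
```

View pics/vc.png

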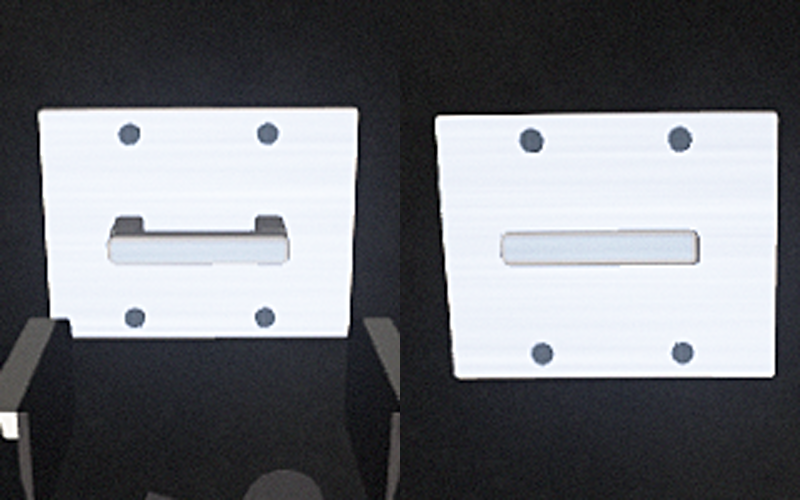

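The cover lies flat with its handle up. The bar's top ends are at (108,249) and (289,249) in the left crop, and (501,248) and (697,247) in the right.

Run:
```python
from h import *
V=[load("v0"),load("v1")]
f=lambda x0,y0,l:np.array([x0+l[0]/2.5-.3,y0+l[1]/2.5-.3])
E=[]
for l0,l1 in(((108,249),(101,248)),((289,249),(297,247))):
    X,e=tri([(V[0],f(169,112,l0)),(V[1],f(126,0,l1))]);E.append(X);print(X.round(4),e)
c=(E[0]+E[1])/2;d=E[1]-E[0];al=np.arctan2(d[1],d[0]);al=(al+np.pi/2)%np.pi-np.pi/2;print("len",np.linalg.norm(d),c,al,"pred",np.load("pics/pred.npy"))
assert abs(c[2]-.04)<.006 and abs(np.linalg.norm(d)-.07)<.005
print(ctrl.inverse_kinematics([*c[:2],.016],down(al)),ctrl.inverse_kinematics([*HC,.06],down(HY+np.pi/2)))
ctrl.command_gripper(.04)
ctrl.move_ptp([*c[:2],.10],down(al))
print(ctrl.movel([*c[:2],.0155],.12,force_limit=15));say("down")
ctrl.command_gripper(0,60);ctrl.dwell(.2);say("grip")
```

```text
[0.486  0.0464 0.0365] [array([-0.,  0.]), array([ 0.1, -0. ])]
[0.5551 0.0548 0.0367] [array([-0.1,  0. ]), array([ 0.1, -0. ])]
len 0.06960107369439918 [0.52056137 0.05057784 0.03660749] 0.12023758329369261 pred [0.52138326 0.05150941]
[-1.16610910e-01  4.57938716e-01  1.84995472e+00 -4.44089210e-16
  8.33699217e-01  1.33394783e+00] [-4.93174417e-01  4.77546247e-01  1.66817484e+00 -4.44089210e-16
  9.95871571e-01 -2.68174417e-01]
False
down 21.86 [0.5212 0.0505 0.016 ] [ 3.141e+00 -1.000e-03  1.200e-01] F [-0.4  0.1 -0.7] gap 0.0397 0.0
grip 22.43 [0.5213 0.0505 0.0165] [ 3.141e+00 -2.000e-03  1.200e-01] F [-0.8  0.4  6.3] gap 0.0107 59.3
```

Run:
```python
from h import *
s=ctrl.state()["ee_pos"];y=HY+np.pi/2
ctrl.movel([s[0],s[1],.17],.2)
ctrl.move_ptp([*HC,.15],down(y)); say("over")
ctrl.movel([*HC,.078],.12); say("pre")
print(ctrl.movel([*HC,.058],.04,force_limit=12)); say("seat?")
shot("top","t1");shot("scene","sc1")
```

```text
over 24.77 [ 0.5545 -0.1718  0.1493] [-3.140e+00 -1.000e-03  1.345e+00] F [-0.7 -0.2 -2.3] gap 0.0109 58.4
pre 25.52 [ 0.5554 -0.1725  0.0786] [3.141 0.    1.346] F [ 0.6 -0.1 -2.5] gap 0.0111 58.4
True
seat? 25.98 [ 0.555  -0.1725  0.0615] [3.141 0.    1.346] F [-0.9  0.3  6.1] gap 0.011 59.6
```

Seated height is 61.5 mm, exactly as predicted. I'll release and start on the left knob.

```bash
cat >> h.py <<'E'
def knob(rel,wing):
    c,s=np.cos(HY),np.sin(HY);P=HC+[c*rel[0]-s*rel[1],s*rel[0]+c*rel[1]];g=.087-ctrl.tcp_to_grasp
    ctrl.command_gripper(.045,60)
    ctrl.move_ptp([*P,.15],down(wing))
    hit=ctrl.movel([*P,g],.12,force_limit=15); say("down",hit)
    if hit: return
    ctrl.command_gripper(0,60); ctrl.dwell(.1); say("grip")
    q=np.array(ctrl.state()["joints"]);t=0;log=[]
    while t<1.85:
        t+=.3 if t<.8 else .07
        q[5]=q5(q,t,log); ctrl.movej(q); ctrl.dwell(.05); s=ctrl.state()
        log.append((round(t,2),round(s["eef_rot"][2]-HY,3),round(s["wrist_torque"][2],2)))
        if t>.8 and abs(s["wrist_torque"][2])>.7: break
    print(log); say("turned")
def q5(q,t,log):
    global _b
    if not log: _b=q[5]
    return _b+t
def away():
    ctrl.command_gripper(.045); s=ctrl.state()["ee_pos"]; ctrl.movel([s[0],s[1],.15],.2)
E
python3 - <<'E'
from h import *
ctrl.command_gripper(.03); s=ctrl.state()["ee_pos"]; ctrl.movel([s[0],s[1],.15],.2); say("rel")
shot("top","t2")
knob((0,.093),HY-.25+np.pi)
E
```

```text
rel 27.0 [ 0.5536 -0.1718  0.1493] [-3.139e+00 -1.000e-03  1.346e+00] F [-1.4 -0.5 -0.8] gap 0.0303 0.0
down False 29.26 [ 0.5761 -0.082   0.0689] [3.141e+00 1.000e-03 2.666e+00] F [ 0.3  0.  -0. ] gap 0.0449 0.0
grip 29.69 [ 0.5762 -0.0824  0.0697] [-3.141e+00  2.000e-03  2.667e+00] F [-2.1 -0.7  6. ] gap 0.023 58.6
[(0.3, np.float64(2.595), np.float64(-0.05)), (0.6, np.float64(2.297), np.float64(-0.0)), (0.9, np.float64(1.997), np.float64(0.05)), (0.97, np.float64(1.925), np.float64(-0.03)), (1.04, np.float64(1.855), np.float64(-0.07)), (1.11, np.float64(1.785), np.float64(-0.05)), (1.18, np.float64(1.715), np.float64(-0.09)), (1.25, np.float64(1.645), np.float64(-0.05)), (1.32, np.float64(1.575), np.float64(-0.03)), (1.39, np.float64(1.504), np.float64(-0.04)), (1.46, np.float64(1.434), np.float64(-0.07)), (1.53, np.float64(1.365), np.float64(0.31)), (1.6, np.float64(1.296), np.float64(0.68)), (1.67, np.float64(1.225), np.float64(-0.08)), (1.74, np.float64(1.156), np.float64(0.28)), (1.81, np.float64(1.089), np.float64(1.73))]
turned 34.92 [ 0.5759 -0.0823  0.0698] [3.139e+00 1.000e-03 8.640e-01] F [-3.1  2.2  6.7] gap 0.0229 86.1
```

The 23 mm gap shows the pads closed on the hub under the wing instead of the wing. I'll grip higher and check the stop again.

```bash
cat >> h.py <<'E'
def turn(first,maxt,lim=.7):
    q=np.array(ctrl.state()["joints"]);b=q[5];t=0;log=[]
    while t<maxt:
        t+=first if t==0 else .08
        q[5]=b+t; ctrl.movej(q); ctrl.dwell(.03); s=ctrl.state()
        log.append((round(t,2),round(float(s["eef_rot"][2]-HY),3),round(float(s["wrist_torque"][2]),2)))
        if log[-1][2]>lim: break
    print(log); say("turned")
def pos(rel):
    c,s=np.cos(HY),np.sin(HY);return HC+[c*rel[0]-s*rel[1],s*rel[0]+c*rel[1]]
GZ=.079
E
python3 - <<'E'
from h import *
P=pos((0,.093))
ctrl.command_gripper(.045)
ctrl.move_ptp([*P,GZ],down(HY+1.36)); say("regrip")
ctrl.command_gripper(0,60);ctrl.dwell(.1);say("grip")
turn(.08,.4)
E
```

```text
regrip 35.63 [ 0.5758 -0.0819  0.0791] [ 3.141 -0.     1.131] F [ 0.4 -0.7 -0.1] gap 0.0451 0.0
grip 36.12 [ 0.5759 -0.082   0.079 ] [3.141 0.    1.136] F [ 2.7 -1.3 -1.6] gap 0.015 55.6
[(0.08, 1.285, 2.49)]
turned 36.4 [ 0.5759 -0.082   0.0791] [3.14e+00 1.00e-03 1.06e+00] F [ 0.4 -0.9  0.6] gap 0.0145 101.4
```

Run:
```python
from h import *
away()
P=pos((0,-.093))
ctrl.move_ptp([*P,.15],down(HY+np.pi-.28))
print(ctrl.movel([*P,GZ],.15,force_limit=15)); say("down")
ctrl.command_gripper(0,60);ctrl.dwell(.1);say("grip")
turn(1.25,1.75,1.2); away(); say("away")
```

```text
False
down 39.59 [ 0.5345 -0.2631  0.0794] [-3.142e+00  1.000e-03  2.637e+00] F [-1.1 -0.7  0.8] gap 0.045 0.0
grip 40.08 [ 0.5348 -0.2639  0.0804] [-3.141e+00  3.000e-03  2.636e+00] F [-0.9 -0.7  6.5] gap 0.0115 61.4
[(1.25, 1.613, -0.05), (1.33, 1.537, 0.95), (1.41, 1.46, 2.34)]
turned 41.83 [ 0.534  -0.264   0.0806] [3.140e+00 3.000e-03 1.235e+00] F [-5.8 -1.9  4.2] gap 0.0118 94.8
away 42.74 [ 0.5353 -0.2638  0.1504] [3.138e+00 1.000e-03 1.227e+00] F [-0.6  0.5  0.3] gap 0.0451 0.0
```

Run:
```python
from h import *
P=pos((-.078,0))
ctrl.move_ptp([*P,.15],down(HY+1.18))
print(ctrl.movel([*P,GZ],.15,force_limit=15)); say("down")
ctrl.command_gripper(0,60);ctrl.dwell(.1);say("grip")
turn(.95,1.75,1.2); away(); say("away")
W=[]
ctrl.move_ptp([HC[0],HC[1]-.05,.26],down(HY+np.pi/2)); ctrl.dwell(.15)
p,im=shot("wrist","f"); say("look")
# measured wing colour blobs vs. projections of expected end-stop wings
for n,rel,ang in(("L",(0,.093),1.571),("R",(0,-.093),1.571),("N",(-.078,0),0.)):
    P=pos(rel); best=[]
    g=cv2.cvtColor(im,cv2.COLOR_RGB2GRAY).astype(float)
    for da in np.arange(-.9,.91,.05):
        d=np.array([np.cos(HY+ang+da),np.sin(HY+ang+da)]);e=np.array([-d[1],d[0]])
        X=lambda u,v:[*(P+d*u+e*v),.1]
        ins=proj(p,[X(u,v) for u in np.linspace(-.03,.03,25) for v in(-.003,0,.003)])
        best.append((cv2.remap(g.astype(np.float32),ins[:,0].astype(np.float32),ins[:,1].astype(np.float32),1).std(),round(float(da),2)))
    print(n,proj(p,[*P,.1]),sorted(best)[:3])
```

```text
False
down 43.92 [ 0.4793 -0.1558  0.079 ] [3.142 0.    0.954] F [-0.4 -0.1  0.6] gap 0.0449 0.0
grip 44.42 [ 0.4791 -0.1552  0.0802] [3.14  0.    0.955] F [-2.2  0.7  6.3] gap 0.0122 59.5
[(0.95, 0.232, -0.05), (1.03, 0.153, -0.06), (1.11, 0.073, -0.05), (1.19, -0.006, 0.49), (1.27, -0.084, 1.76)]
turned 46.49 [ 0.4795 -0.1555  0.0804] [ 3.14e+00 -2.00e-03 -3.09e-01] F [ 1.6 -3.  -2.6] gap 0.0117 80.4
away 47.41 [ 0.4792 -0.1551  0.1502] [ 3.141e+00 -2.000e-03 -3.150e-01] F [ 0.6 -0.4 -1.2] gap 0.0448 0.0
look 49.11 [ 0.5546 -0.2222  0.2597] [-3.141 -0.     1.346] F [-0.2  0.5  0.3] gap 0.0448 0.0
L [[239.64125162  14.20785591]] [(np.float32(81.303764), -0.9), (np.float32(82.09555), -0.85), (np.float32(82.6098), 0.8)]
R [[241.50963051 225.92467151]] [(np.float32(21.44238), 0.0), (np.float32(23.748013), -0.05), (np.float32(24.725183), 0.05)]
N [[153.44280062 127.9042304 ]] [(np.float32(21.754503), 0.0), (np.float32(24.854506), 0.05), (np.float32(25.586796), -0.05)]
```

The right and near knobs are confirmed at perpendicular. The left one was cut off at the image edge, so I'll check it from a shifted pose.

Run:
```python
from h import *
ctrl.move_ptp([HC[0],HC[1]+.05,.26],down(HY+np.pi/2)); ctrl.dwell(.15)
p,im=shot("wrist","f2"); say("look")
g=cv2.cvtColor(im,cv2.COLOR_RGB2GRAY).astype(np.float32)
for n,rel,ang,z in(("L",(0,.093),1.571,.1),("N",(-.078,0),0.,.1),("bar",(0,0),1.571,.085)):
    P=pos(rel); best=[]
    for da in np.arange(-.9,.91,.05):
        d=np.array([np.cos(HY+ang+da),np.sin(HY+ang+da)]);e=np.array([-d[1],d[0]])
        i=proj(p,[[*(P+d*u+e*v),z] for u in np.linspace(-.03,.03,25) for v in(-.003,0,.003)]).astype(np.float32)
        best.append((float(cv2.remap(g,i[:,0].copy(),i[:,1].copy(),1).std().round(1)),round(float(da),2)))
    print(n,proj(p,[*P,z]),sorted(best)[:3])
```

```text
look 49.79 [ 0.5549 -0.1234  0.2599] [3.142 0.    1.345] F [ 0.7 -0.2  0.1] gap 0.0453 0.0
L [[264.72175312 131.30334155]] [(16.600000381469727, 0.0), (21.399999618530273, -0.05), (21.600000381469727, 0.05)]
N [[183.33534784 229.03546409]] [(25.299999237060547, 0.0), (26.0, -0.05), (30.799999237060547, 0.05)]
bar [[263.4046431  223.69515934]] [(2.0999999046325684, 0.0), (4.0, 0.05), (4.099999904632568, -0.05)]
```

All three wings are at their end positions and the handle bar is aligned with the seat, so I'm handing in.

```bash
python3 -c "
from cell import ctrl, cams, job
print(job.finish_job())"
```

```text
the job is handed in; nothing more can be done
None
```

The job is handed in at about 50 s: the cover is seated flat and handle up in the frame, and the knobs are turned to their end stops in the order left, right, near, confirmed by wrist torque and wrist-camera checks.

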